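# Hang the tall sample basket on the sprung hook

## Task

Pull the spring-loaded hook down, catch it under the bail of the tall perforated sample basket and let the hook rise fully again, so that the basket is left hanging upright and still on the hook, clear of the bench. Leave the low wide basket standing where it is.

Things in the scene. Friction and masses are not known exactly. Their poses are not given: they have to be found in the camera images.
- hook_seat (a point): Inside bottom of a steel J-hook (6 mm bar), where a caught bail lies; 184 mm above the bench when fully up, clear over all baskets. z up, y along the bench rail to the hook's open side, x away from the robot (rail and axes turn up to 9 degrees). From here the shank is at y -13 mm, the underside at z -9, the upturned tip at y +21, z +27 (mouth 28 mm clear); the arm above it starts at z +80.
- hook_knob (a point): Grip of the hook: black upright knob, 26 mm across, 55 tall; point 33 mm above its foot, over the shank. A bar runs from its foot 160 mm in +x to a gas-spring post on a rail. Knob and hook are one piece, moving only down (100 mm at most, sprung: 7 N to start, 11 N at the bottom, damped; let go, it rises gently and lifts a basket) and freely along y (1 N; 240 mm either side of the rail's middle).
- tall_basket: Taller, narrower of two perforated steel baskets before the rail: 76 mm across, 85 high, 0.2 kg. Origin: centre of underside, z up. A stiff upright bail (6 mm wire, 73 mm wide) arches over it in its x-z plane, square to the rail within 9 degrees; the top wire's centre is 150 mm above the origin, 62 mm clear above the rim. The hook's path along the rail passes within 10 mm of the bail's middle.
- low_basket: The lower, wider basket, in the same row, to be left alone: 100 mm across, 40 mm high, with a like bail whose top wire is 108 mm above its origin (the centre of its underside). A glass beaker also stands in this row.
Not all that is in view belongs to the job. What is shaped like the tall_basket but orange or yellow is not meant.

How it is judged (in metres and radians):
On the way:
1. the hook is pulled down at least 50 mm while the tall basket still stands on the bench (height (world z) of hook_seat below 0.134 m and height (world z) of tall_basket below 0.01 m), for 0.1 s.
At the end, for the whole second after the job is handed in: The tall basket hangs by its bail in the hook (underside 130-165 mm below the seat, within 50 mm in plan), over 20 mm clear of the bench, within 17 deg of upright, slower than 0.15 m/s; the hook is within 15 mm of fully up; the low basket stands upright within 30 mm of its start (z of tall_basket in the frame of hook_seat between -0.165 and -0.13 m and horizontal distance between tall_basket and hook_seat below 0.05 m and height (world z) of tall_basket above 0.02 m and height (world z) of hook_seat above 0.169 m and angle between tall_basket's own z axis and vertical below 0.3 rad and linear speed of tall_basket below 0.15 m/s and distance of low_basket from where it was at the start of the episode below 0.03 m and angle between low_basket's own z axis and vertical below 0.1 rad); the robot touches nothing.
It fails at once if the low basket is lifted or shoved away (distance of low_basket from where it was at the start of the episode above 0.05 m or angle between low_basket's own z axis and vertical above 0.5 rad).
It also fails if it takes over 45 s, if anything falls off the work surface, if the arm or the gripper's body presses on something with over 40 N, if the wrist force passes 120 N, or if a joint passes its speed limit or range.

## Robot

A 6-joint arm with a two-finger parallel gripper is mounted at the origin on the work surface. World frame = base frame: x ahead of the robot, y to its left, z up, the work surface at z = 0. Lengths are in m, angles in degrees, forces in N, time in s.
With the tool pointing down it reaches from about 0.35 to 0.875 m from the base axis. Payload 4.2 kg.
Tool frame: the origin (TCP) lies midway between the tips of the shut fingers; the grasp point (between the pads) lies 19 mm behind it; y points along the fingers, z is the direction in which the jaws open and shut, and the axes are right-handed (so a half turn about y gives the same grasp; the last joint's range is limited). The gripper opens to 87 mm and grips with 3 to 60 N. Pads are 19 mm wide; open, the fingers measure 117 mm over their backs; the gripper's body (75 mm by 190 mm) begins 51 mm behind the grasp point.
Start: joints at [-53.537, 22.042, 0.453, 0, -68.411, -14.817], TCP at [0.231, -0.581, 0.223] pointing down, gripper open.
Joint ranges: [-179.83, 179.83], [-69.29, 118.12], [-61.27, 80.66], [-181.25, 117.63], [-171.15, -9.14], [-177.46, 177.46]. Speed limits (degrees/s): [159.86, 159.86, 180, 180, 180, 180].

## Interface

Orientations are given as [roll, pitch, yaw] about the fixed x, y, z axes, in that order (R = Rz(yaw) Ry(pitch) Rx(roll)).
In Python, from workcell import env gives the robot as it stands. The module is installed in compiled form; this text tells all that it offers. Calls block until the motion is done:
- env.goto(position, orientation): joint-space move of the TCP to a pose.
- env.move_straight(position, rotation=None, rate=0.15, force_limit=None): straight line of the TCP; rotation=None keeps the orientation; rate is the mean speed in m/s. With force_limit (N) it stops when the force on the tool has changed by that much, and returns True; else False.
- env.set_joints(angles): joint-space move.
- env.gripper_to(opening, grasp_force=None): opening from 0.0 (shut) to 1.0 (fully open); grasp_force is the grip in N (None keeps the last); returns when the fingers have stopped.
- env.dwell(seconds).
- env.inverse_kinematics(position, orientation): joint angles nearest the present ones, or None.
- env.read_state(): the state.
- env.grab_frame(name): name is "scene" or "top" or "wrist"; returns a dict with "image" (400x640x3 uint8, blue, green, red), "fx", "fy", "cx", "cy" (pixels), "position" and "orientation" of the camera in the world. Camera axes: x right, y up, looking along -z (the intrinsics and any distortion apply to the point x, -y, -z); pixel columns grow to the right and rows downward; lengths in m; the calibration is good to about 2 mm. A picture is of the moment at which its call begins. There is no depth.
A pose or a line that the arm cannot do raises env.Unreachable and nothing moves.
- env.close_job(): hands the job in, once; it reports no verdict.
Trained networks look in a picture, given as the dict that the camera call returned (one of the last four; its "shot" number tells which), for a name from the list of things; names that differ only in an ending like _2 or _b are one class to them, and where a whole thing is asked for, a point or a joint stands for the part that bears it (a point fixed in the world has none). Each returns a list of dicts, best first, with "score" (0 to 1); they miss things now and then, are a little off and sometimes report something else, mostly with a low value. They report only what shows in the picture. A call takes as long as a camera call. They do not tell look-alikes from the thing itself.
- env.search_frame(picture, thing): "xyz" ([x, y, z] in m, in world coordinates, good to about 4 mm: the middle of the surface that is visible of it).
- env.trace(picture, thing): "mask" (400x640 bool, what is visible of it).
The state is a dict: "clock": time; "joint_positions": joint angles; "qvel": joint speeds; "joint_torque": joint torques, N m; "position": TCP position; "tool_rot": TCP orientation; "force": force on the tool from outside, world axes, zero at the start; "wrist_torque": the same for the moment, N m; "opening": opening from 0.0 (shut) to 1.0 (fully open).
Only numpy, scipy, OpenCV 4.12 (cv2) and the standard library are available. Lean on these libraries where they do the work, as an engineer would, in place of code of your own. Each camera call takes 0.05 s, during which the arm holds its last target.

## Working session

There is one attempt and no reset: what is moved stays moved. The work goes in short steps, each a Python script; the robot and the scene stay as the last script left them, time stands still between calls to the robot, and variables do not carry over. Pictures are saved under pics/ and viewed, and the job is handed in when it is done.

```bash
mkdir -p pics; python3 - <<'E'
from workcell import env
import cv2
for n in ["scene","top"]:
    p=env.grab_frame(n); cv2.imwrite(f"pics/{n}0.png",p["image"])
    print(n,p["position"],p["orientation"],p["fx"],p["fy"],p["cx"],p["cy"],[k for k in p])
    for t in ["hook_seat","hook_knob","tall_basket","low_basket"]:
        print(t,[(x["score"],x["xyz"]) for x in env.search_frame(p,t)])
s=env.read_state();print(s["clock"],s["tool_rot"],s["position"])
E
```

```text
scene [ 1.18381794 -0.36687839  0.77531715] [50.00562891 -0.57279037 62.73989207] 487.08422514952247 487.08422514952247 321.12863992081685 196.6436889262805 ['image', 'fx', 'fy', 'cx', 'cy', 'position', 'orientation', 'shot']
hook_seat [(0.72, [0.5474, 0.0519, 0.2776])]
hook_knob [(0.84, [0.551, 0.0539, 0.2731])]
tall_basket [(0.97, [0.7617, -0.0589, 0.0535]), (0.61, [0.4827, -0.1184, 0.0611]), (0.56, [0.3749, -0.1419, 0.057]), (0.56, [0.4484, -0.2601, 0.0586])]
low_basket [(0.72, [0.4881, 0.1719, 0.021])]
top [ 0.43806119 -0.02498347  1.30189498] [  6.24967305  -0.45568527 -89.01066481] 491.59499054622665 491.59499054622665 310.53011968593677 198.24343210669218 ['image', 'fx', 'fy', 'cx', 'cy', 'position', 'orientation', 'shot']
hook_seat [(0.66, [0.546, 0.0588, 0.2752])]
hook_knob [(0.89, [0.5481, 0.0513, 0.2697])]
tall_basket [(0.94, [0.422, -0.2594, 0.0318]), (0.74, [0.4587, -0.1173, 0.0115]), (0.73, [0.7626, -0.0634, 0.0383]), (0.71, [0.351, -0.1447, 0.0171])]
low_basket [(0.93, [0.4895, 0.1759, 0.0042])]
0.5 [-8.99971838e+01 -3.16039608e-03  2.16420291e+01] [ 0.23054263 -0.58087701  0.22252226]
```

View pics/scene0.png

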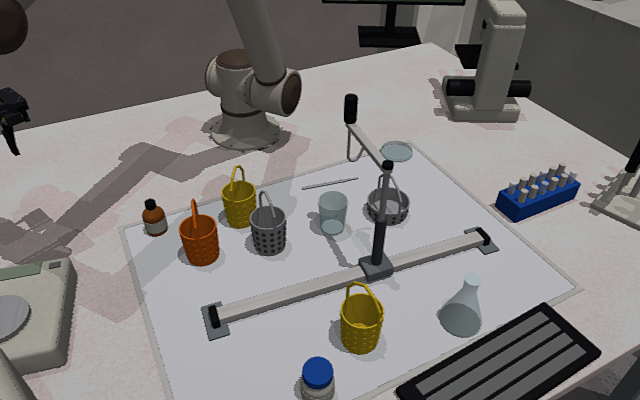

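View pics/top0.png

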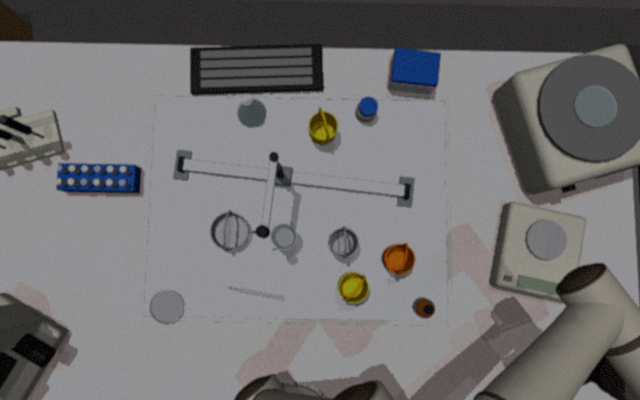

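Steel-grey tall candidate is at scene (268,230) and top (343,243). The orange one at scene (200,240) and the yellow ones at (239,203) and (361,320) are excluded by colour. The grey one at scene (388,205) is the low basket. I'll confirm this in an enlarged crop.

```bash
cat > h.py <<'E'
import numpy as np, cv2
from scipy.spatial.transform import Rotation as R
def ray(p,u,v):
    d=np.array([(u-p["cx"])/p["fx"],-(v-p["cy"])/p["fy"],-1.0])
    return np.array(p["position"]),R.from_euler("xyz",p["orientation"],degrees=True).as_matrix()@d
def atz(p,u,v,z):
    o,d=ray(p,u,v); return o+d*(z-o[2])/d[2]
def tri(p,uv,q,uw):
    a,d=ray(p,*uv); b,e=ray(q,*uw)
    s=np.linalg.lstsq(np.c_[d,-e],b-a,rcond=None)[0]
    P,Q=a+s[0]*d,b+s[1]*e
    return (P+Q)/2,np.linalg.norm(P-Q)
def proj(p,X):
    M=R.from_euler("xyz",p["orientation"],degrees=True).as_matrix()
    c=M.T@(np.array(X)-p["position"]); return p["cx"]+p["fx"]*c[0]/-c[2], p["cy"]-p["fy"]*c[1]/-c[2]
E
python3 - <<'E'
from workcell import env
from h import *
P={}
for n in ["scene","top"]:
    p=env.grab_frame(n); P[n]=p
    for t in ["hook_knob","tall_basket"]:
        for r in env.trace(p,t)[:5]:
            m=np.asarray(r["mask"]); v,u=np.nonzero(m)
            print(n,t,r["score"],u.min(),u.max(),v.min(),v.max(),u.mean().round(1),v.mean().round(1))
import pickle; pickle.dump(P,open("P.pkl","wb"))
a=cv2.resize(P["scene"]["image"][80:270,200:420],None,fx=3.4,fy=3,interpolation=cv2.INTER_CUBIC)
cv2.imwrite("pics/c1.png",a)
b=cv2.resize(P["top"]["image"][140:270,200:370],None,fx=4.5,fy=4.5,interpolation=cv2.INTER_CUBIC)
cv2.imwrite("pics/c2.png",b)
E
```

```text
scene hook_knob 0.82 344 393 94 219 367.0 149.1
scene tall_basket 0.92 340 383 282 354 360.5 319.7
scene tall_basket 0.91 222 256 166 228 239.0 201.3
scene tall_basket 0.62 179 219 198 265 199.7 237.3
scene tall_basket 0.56 250 286 190 255 268.5 227.4
top hook_knob 0.89 253 279 152 237 268.3 195.9
top hook_knob 0.72 210 247 212 250 228.7 231.3
top hook_knob 0.61 328 358 227 258 342.8 242.6
top tall_basket 0.87 329 358 227 259 343.5 242.8
top tall_basket 0.83 308 337 108 145 322.3 127.4
top tall_basket 0.67 382 414 244 274 398.2 258.5
top tall_basket 0.6 338 367 272 303 352.7 287.3
```

View pics/c1.png

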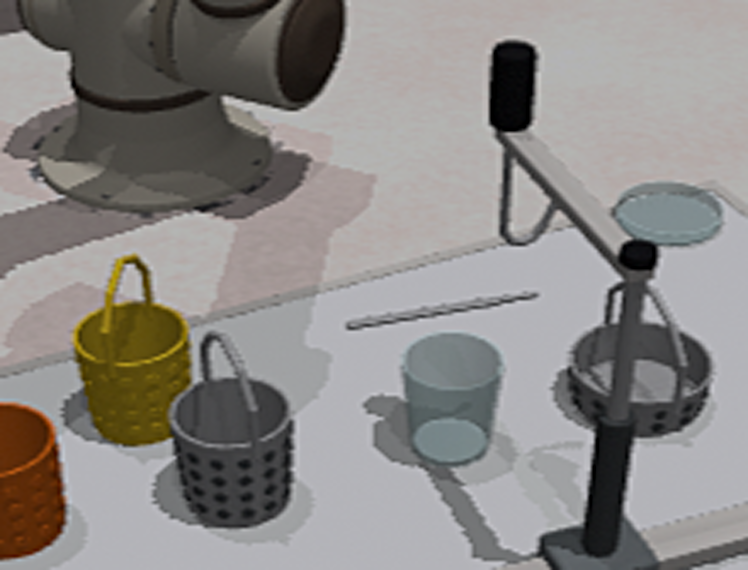

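View pics/c2.png

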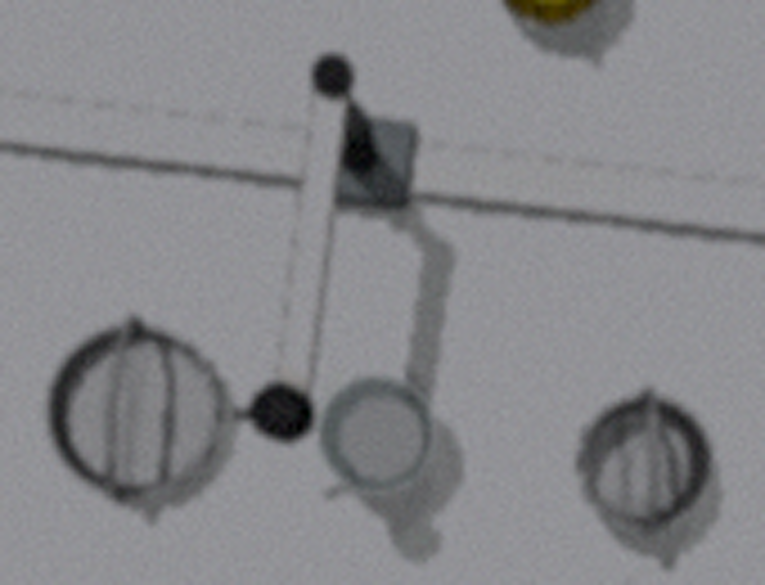

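```bash
python3 - <<'E'
from h import *
import pickle
P=pickle.load(open("P.pkl","rb")); s,t=P["scene"],P["top"]
print("knobtop",tri(s,(351.5,95.7),t,(262.7,231.3)))
print("knobctr",tri(s,(351,109),t,(262.7,231.3)))
a=atz(t,183,163,.02);b=atz(t,407,190,.02);print("rail",a,b,np.degrees(np.arctan2(-(a-b)[0],(a-b)[1])))
# knob candidate at top z
for z in (.3,.32,.34): print(z,atz(t,262.7,231.3,z),atz(s,351.5,95.7,z))
a=cv2.resize(t["image"][220:265,320:368],None,fx=12,fy=12,interpolation=cv2.INTER_CUBIC)
b=cv2.resize(s["image"][185:260,245:292],None,fx=8,fy=8,interpolation=cv2.INTER_CUBIC)
cv2.imwrite("pics/c3.png",cv2.resize(a,(576,540)));cv2.imwrite("pics/c4.png",b)
E
```

```text
knobtop (array([0.47815148, 0.06386345, 0.3320096 ]), np.float64(0.0038546881559086976))
knobctr (array([0.4787413 , 0.06539255, 0.30361692]), np.float64(0.0015382406109888617))
rail [0.66603353 0.30531006 0.02      ] [ 0.60503481 -0.286277    0.02      ] -5.886980883838191
0.3 [0.47852082 0.06503717 0.3       ] [0.42785843 0.09696999 0.3       ]
0.32 [0.47771316 0.06324016 0.32      ] [0.45966706 0.07745256 0.32      ]
0.34 [0.4769055  0.06144315 0.34      ] [0.4914757  0.05793514 0.34      ]
```

View pics/c3.png

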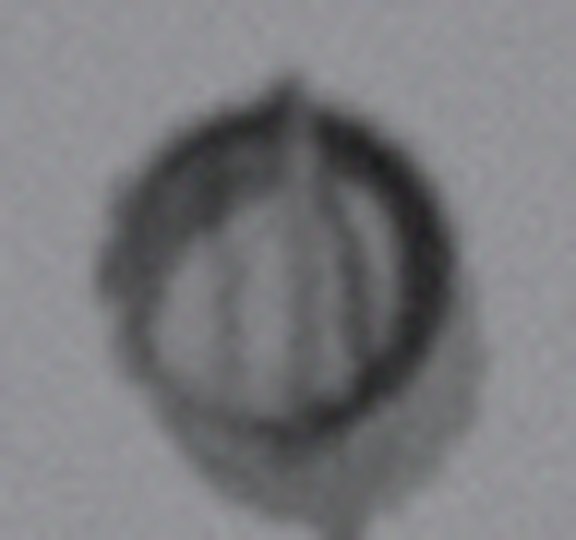

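View pics/c4.png

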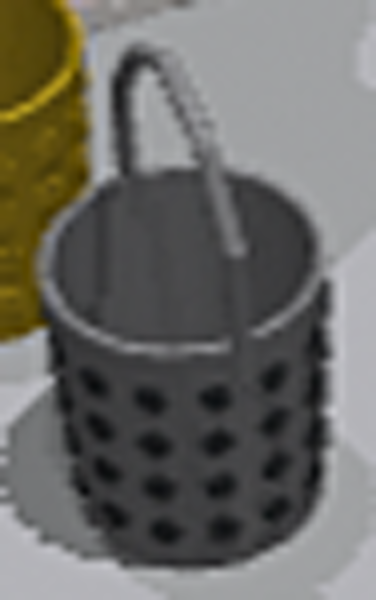

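```bash
python3 - <<'E'
from h import *
import pickle
P=pickle.load(open("P.pkl","rb")); s,t=P["scene"],P["top"]
print("rim scene",atz(s,267.75,217.4,.085)," rim top",atz(t,320+280/12,220+262/12,.085))
print("bail top line @150",atz(t,345,243.5,.15),atz(t,345,233,.14),atz(t,344.6,252,.14),"apex scene",atz(s,263.1,191,.153))
o=(atz(s,267.75,217.4,.085)+atz(t,320+280/12,220+262/12,.085))/2
out=[]
for p,(r0,r1,c0,c1) in ((t,(220,265,320,368)),(s,(185,260,245,292))):
    k=8; im=cv2.resize(p["image"][r0:r1,c0:c1],None,fx=k,fy=k,interpolation=cv2.INTER_CUBIC)
    def dr(X,c):
        u,v=proj(p,X); cv2.circle(im,(int((u-c0+.5)*k),int((v-r0+.5)*k)),1,c,-1)
    for a in np.linspace(0,2*np.pi,120): dr([o[0]+.038*np.cos(a),o[1]+.038*np.sin(a),.085],(0,0,255))
    yaw=np.radians(-5.9)
    for a in np.linspace(0,np.pi,60):
        w=.0335*np.cos(a); dr([o[0]+w*np.cos(yaw),o[1]+w*np.sin(yaw),.15-.0335+.0335*np.sin(a)],(0,255,0))
    out.append(cv2.copyMakeBorder(im,0,600-im.shape[0],0,400-im.shape[1],cv2.BORDER_CONSTANT))
print(o); cv2.imwrite("pics/ov.png",np.hstack(out))
E
```

```text
rim scene [ 0.46558503 -0.11485918  0.085     ]  rim top [ 0.46475455 -0.11516337  0.085     ]
bail top line @150 [ 0.45951936 -0.11427852  0.15      ] [ 0.48439266 -0.11481599  0.14      ] [ 0.43978831 -0.11430461  0.14      ] apex scene [ 0.45927526 -0.11790399  0.153     ]
[ 0.46516979 -0.11501128  0.085     ]
```

View pics/ov.png

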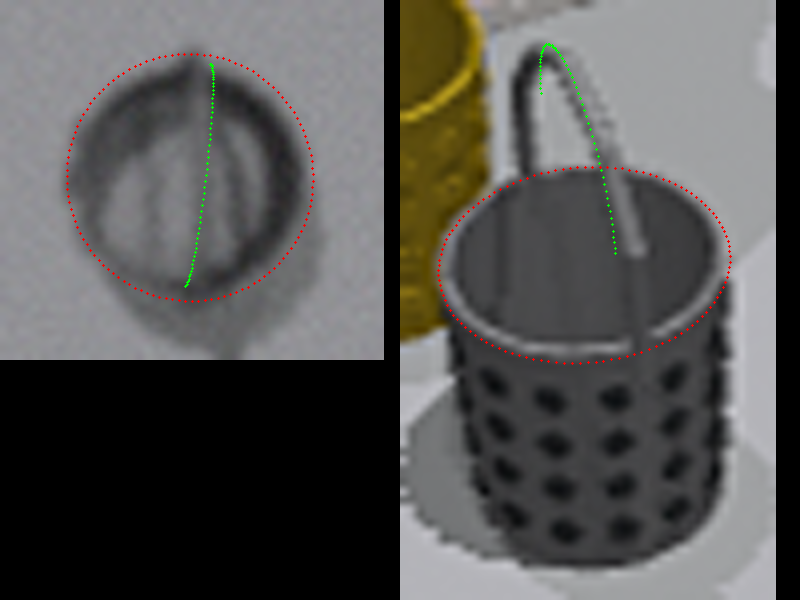

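The overlay fits the steel tall basket at (0.465, -0.115). The yaw is about 0, and the hook opens toward +y. Next I move above the knob and check.

```bash
python3 - <<'E'
from workcell import env
from h import *
p=env.read_state()["position"]
env.move_straight([p[0],p[1],.40],rate=.25)
env.goto([.478,.064,.40],[-90,0,-5.9])
s=env.read_state();print(s["clock"],s["position"],s["tool_rot"],s["force"])
w=env.grab_frame("wrist");cv2.imwrite("pics/w1.png",w["image"])
c=env.grab_frame("scene");cv2.imwrite("pics/s1.png",c["image"])
print([proj(w,[.478,.064,z]) for z in (.332,.277)])
E
```

```text
4.1083 [0.47812701 0.06354935 0.39995122] [-9.00106130e+01  5.04423603e-03 -5.94582963e+00] [ 0.26948307 -0.54180851 -0.0547743 ]
[(np.float64(315.7275003629198), np.float64(209.17846513894992)), (np.float64(315.65957470216665), np.float64(191.07917682869862))]
```

View pics/w1.png

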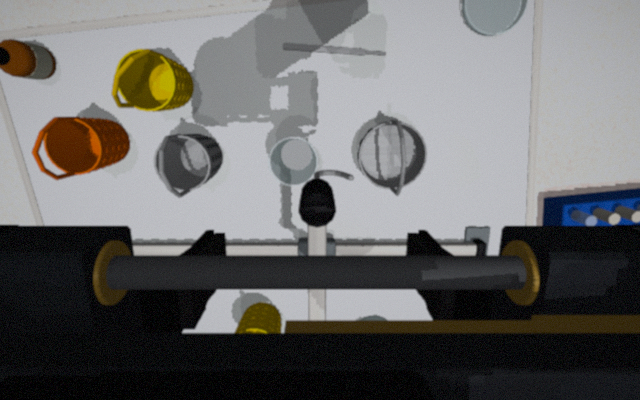

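View pics/s1.png

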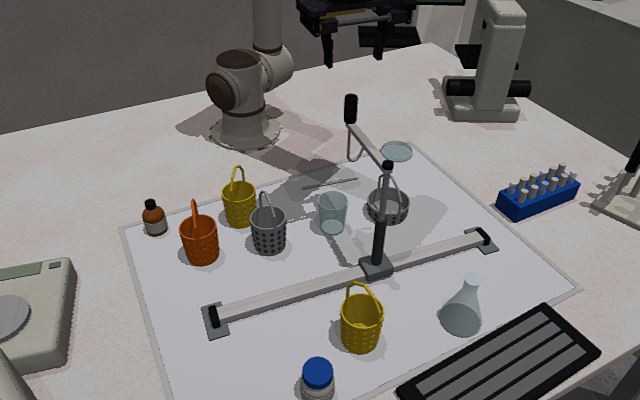

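The wrist view shows the knob at (317,203), matching the prediction within a few mm, and the bar runs square to the jaws. I grip it and slide it over the basket.

```bash
python3 - <<'E'
from workcell import env
from h import *
print(env.move_straight([.478,.064,.292],rate=.12,force_limit=8))
env.gripper_to(0.0,45)
s=env.read_state();print(s["clock"],s["position"],s["force"],s["opening"]*87)
e=np.array([np.sin(np.radians(5.9)),np.cos(np.radians(5.9)),0])
# seat target: bail rail coord - 42mm; knob = seat-13mm
b=np.array([.465,-.115,0]);k=np.array([.478,.0635,0])
d=(b-k)@e-.042-.013; print("slide",d)
q=np.array(s["position"])+d*e
print(q,env.move_straight(q,rate=.1,force_limit=25))
s=env.read_state();print(s["clock"],s["position"],s["force"],s["opening"]*87)
c=env.grab_frame("scene");cv2.imwrite("pics/s2.png",c["image"])
c=env.grab_frame("top");cv2.imwrite("pics/t2.png",c["image"])
w=env.grab_frame("wrist");cv2.imwrite("pics/w2.png",w["image"])
E
```

```text
False
6.2917 [0.47798645 0.06403976 0.29198925] [-0.82350567 -0.18772565  0.48050266] 24.991920147230697
slide -0.23389075583364982
[ 0.45394422 -0.16861203  0.29198925] False
8.7833 [ 0.45404208 -0.16858704  0.29197889] [ 2.31994992 -0.0236601  -2.01200634] 25.31675981860522
```

View pics/s2.png

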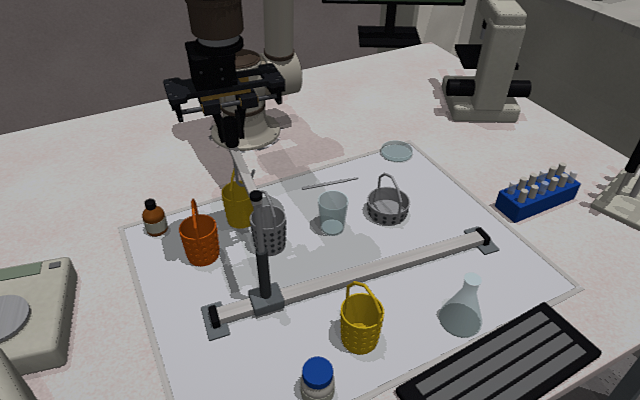

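View pics/w2.png

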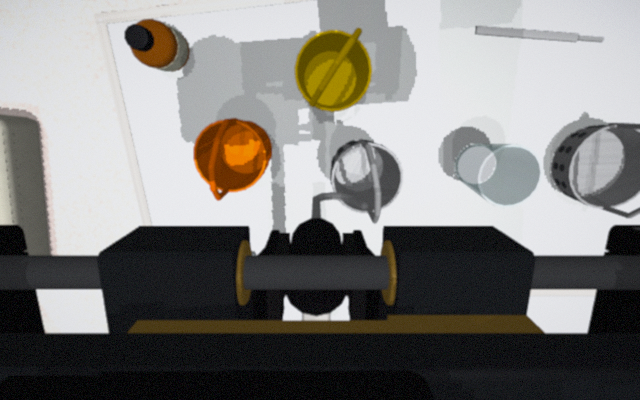

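```bash
python3 - <<'E'
from workcell import env
from h import *
q=np.array(env.read_state()["position"])
for z in (.04,.078):
    print(env.move_straight(q-[0,0,z],rate=.08,force_limit=20))
    s=env.read_state();print(s["clock"],s["position"],s["force"],s["opening"]*87)
w=env.grab_frame("wrist");cv2.imwrite("pics/w3.png",w["image"])
c=env.grab_frame("scene");cv2.imwrite("pics/s3.png",cv2.resize(c["image"][90:300,180:330],None,fx=4,fy=2.8,interpolation=cv2.INTER_CUBIC))
E
```

```text
False
9.5833 [ 0.45398424 -0.16925223  0.25428538] [-2.2299103  -0.88074677  8.56035086] 24.829639073119587
False
10.2083 [ 0.45399754 -0.16932352  0.21643427] [-2.10355948  0.44186955 10.52110978] 25.05192093660084
```

View pics/s3.png

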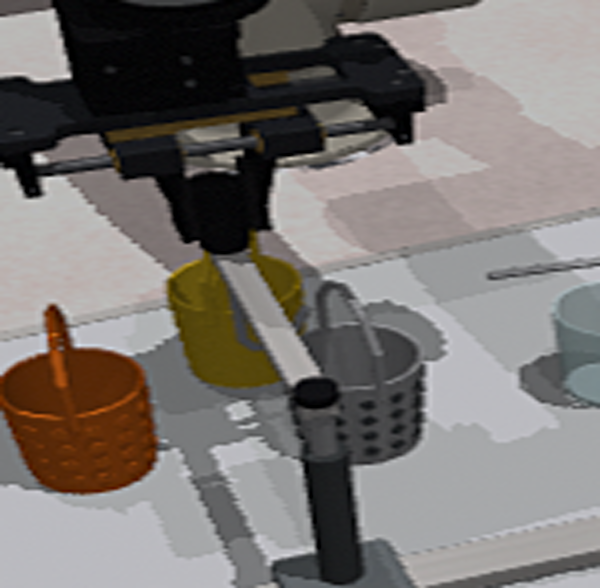

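View pics/w3.png

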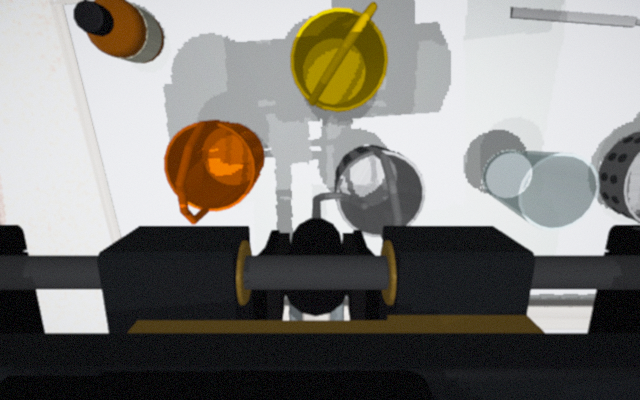

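```bash
python3 - <<'E'
from workcell import env
from h import *
e=np.array([np.sin(np.radians(5.9)),np.cos(np.radians(5.9)),0])
t=np.array([.45394,-.1686,.214])+.042*e
print(env.move_straight(t,rate=.05,force_limit=7))
s=env.read_state();print(s["clock"],s["position"],s["force"],s["opening"]*87)
w=env.grab_frame("wrist");cv2.imwrite("pics/w4.png",w["image"])
c=env.grab_frame("scene");cv2.imwrite("pics/s4.png",cv2.resize(c["image"][90:300,180:330],None,fx=4,fy=2.8,interpolation=cv2.INTER_CUBIC))
E
```

```text
False
11.3 [ 0.45832118 -0.12724509  0.21656189] [-1.91055153  1.36855599 10.147935  ] 25.508252804171182
```

View pics/s4.png

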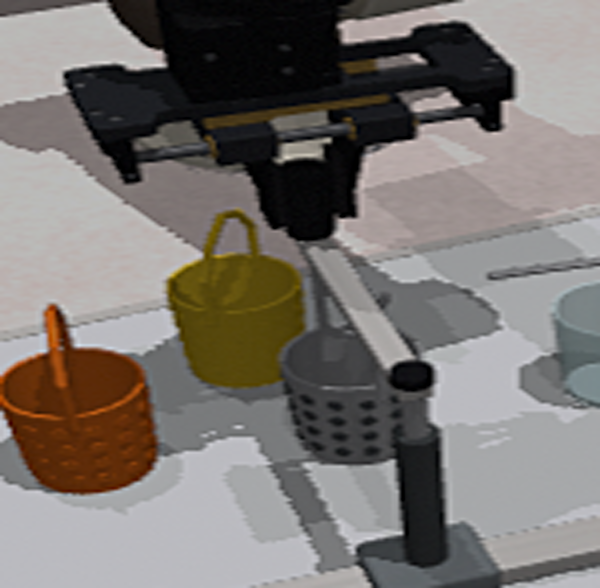

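View pics/w4.png

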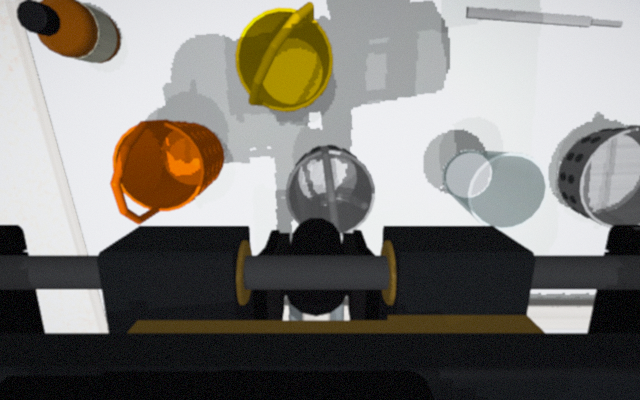

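The bail now runs into the hook region at wrist (330,180), and the basket hasn't shifted. I'll raise it slowly.

```bash
python3 - <<'E'
from workcell import env
from h import *
q=np.array(env.read_state()["position"])
for z in (.262,.2915):
    print(env.move_straight([q[0],q[1],z],rate=.04,force_limit=25))
    s=env.read_state();print(s["clock"],s["position"],s["force"],s["opening"]*87)
env.dwell(.5)
w=env.grab_frame("wrist");cv2.imwrite("pics/w5.png",w["image"])
c=env.grab_frame("scene");cv2.imwrite("pics/s5.png",cv2.resize(c["image"][70:280,180:330],None,fx=4,fy=2.8,interpolation=cv2.INTER_CUBIC))
print(env.read_state()["force"])
E
```

```text
False
12.75 [ 0.45826655 -0.12747298  0.26381007] [-1.22320539  1.68683279  5.28987679] 24.982236071471878
False
13.6417 [ 0.45828066 -0.12732047  0.29159906] [-0.78043259  0.41131863  4.54910655] 25.262332492948914
[-1.1844888  -0.24770389  5.13733449]
```

View pics/s5.png

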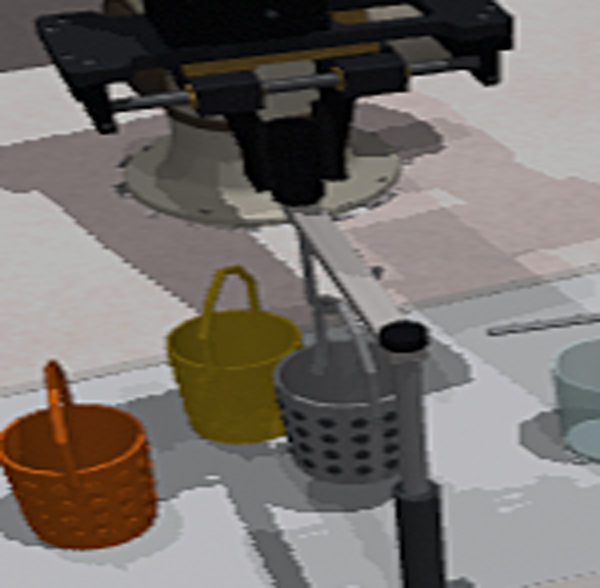

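View pics/w5.png

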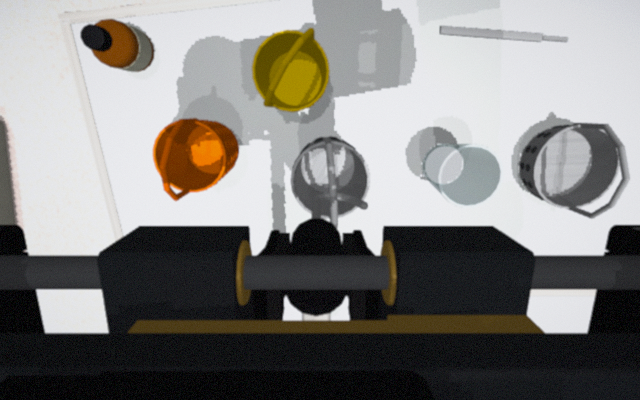

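The basket hangs in the hook. The gripper still feels 5 N of upward spring force, so I ease up until that vanishes, then release.

```bash
python3 - <<'E'
from workcell import env
from h import *
q=np.array(env.read_state()["position"])
for i in range(1,6):
    env.move_straight([q[0],q[1],q[2]+.002*i],rate=.02)
    f=env.read_state()["force"];print(i,f)
    if f[2]<1: break
env.dwell(.3)
env.gripper_to(0.75)
env.dwell(.5)
q=np.array(env.read_state()["position"])
env.move_straight([q[0],q[1],.40],rate=.1)
q=np.array(env.read_state()["position"]);env.move_straight([q[0]-.05,q[1],.44],rate=.15)
env.dwell(1)
s=env.read_state();print(s["clock"],s["force"])
import pickle;P={}
for n in("scene","top"):
    c=env.grab_frame(n);P[n]=c;cv2.imwrite(f"pics/{n}6.png",c["image"])
    for t in ["hook_knob","tall_basket","low_basket"]:
        print(n,t,[(x["score"],x["xyz"]) for x in env.search_frame(c,t)])
pickle.dump(P,open("P2.pkl","wb"))
c=P["scene"]
cv2.imwrite("pics/s6.png",cv2.resize(c["image"][70:280,180:420],None,fx=3,fy=2.8,interpolation=cv2.INTER_CUBIC))
w=env.grab_frame("wrist");cv2.imwrite("pics/w6.png",w["image"])
E
```

```text
1 [ 2.81598928  0.18357322 -3.79151566]
19.025 [-0.42584256 -0.02219409  0.04089917]
scene hook_knob []
scene tall_basket [(0.98, [0.7594, -0.0578, 0.0548]), (0.95, [0.3693, -0.1446, 0.0594]), (0.9, [0.4506, -0.2562, 0.0575]), (0.6, [0.4785, -0.1241, 0.0906])]
scene low_basket [(0.75, [0.4842, 0.1735, 0.0219])]
top hook_knob [(0.76, [0.5302, -0.1365, 0.2693])]
top tall_basket [(0.75, [0.7607, -0.0592, 0.0403]), (0.56, [0.4758, -0.1154, 0.0446])]
top low_basket [(0.97, [0.4909, 0.1764, 0.0073])]
```

View pics/s6.png

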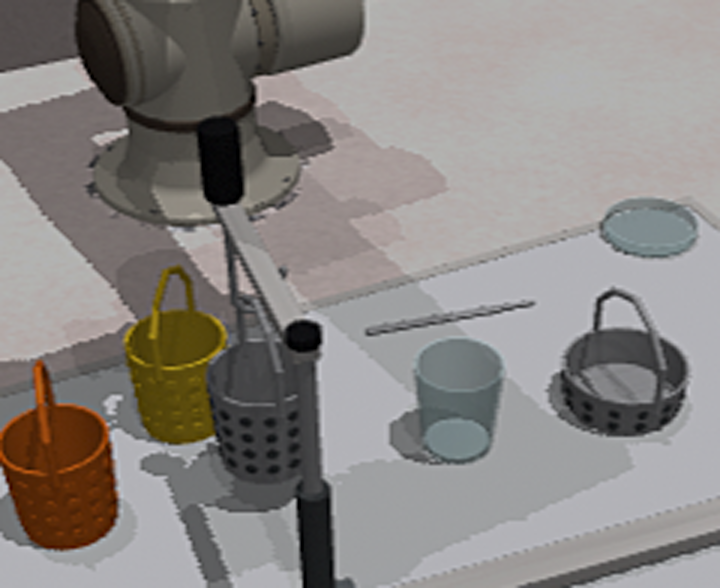

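View pics/w6.png

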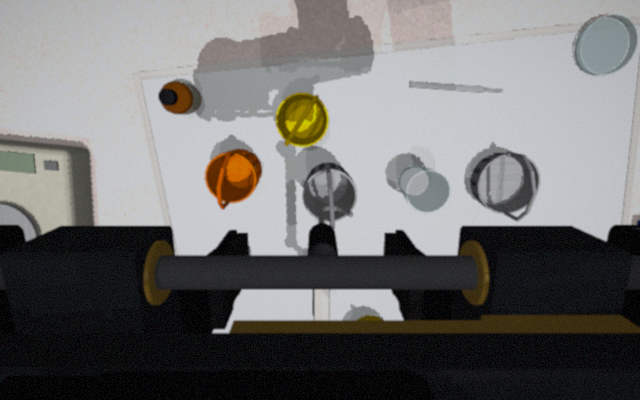

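```bash
python3 - <<'E'
from workcell import env
from h import *
import pickle
P=pickle.load(open("P2.pkl","rb"));s=P["scene"]
print("knob top predicted at z .332/.317:",proj(s,[.4583,-.127,.332]),proj(s,[.4583,-.127,.317]),"seen 252.7,115")
f=[]
for i in range(3):
    f.append(env.grab_frame("scene")["image"][180:260,245:280].astype(int)); env.dwell(.3)
print([abs(a-f[0]).mean().round(2) for a in f],env.read_state()["clock"])
c=env.grab_frame("scene")["image"]
p=s
for r in (.0295,.038,.045):print(r,proj(s,[.465,-.115,r]))
E
```

```text
knob top predicted at z .332/.317: (np.float64(251.3774531471621), np.float64(113.94302634739255)) (np.float64(252.0647689049837), np.float64(121.27555945233304)) seen 252.7,115
[np.float64(0.0), np.float64(0.61), np.float64(0.62)] 20.525
0.0295 (np.float64(269.1325193593375), np.float64(236.15678728631156))
0.038 (np.float64(268.9016613470915), np.float64(233.34463798882268))
0.045 (np.float64(268.709733433079), np.float64(231.00670765966686))
```

The knob is back at full height (seen at row 115, predicted 114). The basket's pixels show only noise over 0.6 s, so it is still. Handing in.

```bash
python3 -c "
from workcell import env
print(env.close_job())"
```

```text
the job is handed in; nothing more can be done
None
```

The tall steel basket is hanging upright on the hook, clear of the bench, and I have handed the job in. I gripped the knob, slid the hook over the bail to the closed-in side and pulled it down about 75 mm with the basket still standing. I then moved it about 42 mm along the rail under the bail, let it rise under control, released it and backed the arm off.

**Last checks:**
- **Hook height:** the knob top was seen at row 115, where 114 was predicted for fully up. That is within about 2–3 mm.
- **Basket:** it hung clear of the bench and looked upright. Its pixels did not change beyond noise over 0.6 s.
- **Low basket:** it was found within about 5 mm of its first position, which is within the detector's noise.
- **Robot:** the force on the tool was about 0.4 N, so it was touching nothing. The clock was at about 20.5 s of the 45 s allowed.

**One check missed:** the hook-knob detector found nothing in the last scene picture, so the height check used a pixel I read from that image by eye. In the top picture the detector did find the knob. I did not measure the basket's height or tilt in numbers; I judged both by eye from the pictures.

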